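# Nip a barrel bung in the cellar's bung gauge

### The job

Stand the tapered wooden barrel bung, narrow end down, in the middle of the gap between the gauge's two jaws and let go of it. Then turn the thumbscrew clockwise (seen from above) to close the jaw on the bung, stop as soon as its drag clutch slips (you should see or feel a little slip, but never more than a tenth of a turn of it in all), and let go. Leave the other things on the table alone.

Things in the scene. Friction and masses are not known exactly. Their poses are not given: they have to be found in the camera images.
- bung: tapered barrel bung of light wood, 40 mm tall, standing on its narrow end: about 40 mm across at the foot, widening up to half its height and straight from there to the top, where it is somewhere between 44 and 50 mm across (the true size is not known, hence the gauge); about 50 g. Origin: centre of the underside; z up its axis
- gauge: grey cast bung gauge, fixed to the table: a bed 90 mm (x) by 290 mm (y, from -110 to +180 mm), 30 mm high. Origin: on the table, under the middle of the bung's place; z up, y along the bed, towards the thumbscrew. On the bed: the fixed anvil on the -y side, the moving jaw on the +y side, then the drive housing (70 x 60 mm, top 50 mm above the table, centred at y = +125 mm)
- anvil: fixed jaw of the gauge, a steel block 50 mm (x) by 30 mm (y), 38 mm tall, on the bed. Origin: foot of the middle of the face that touches the bung, 30 mm above the table; the block lies on the -y side of it. Axes as the gauge's. It is set anew each time, its face 25 to 30 mm from the gauge's origin
- jaw_face (a point): foot of the middle of the bung-side face of the moving jaw, a steel block 50 mm (x) by 26 mm (y), 38 mm tall, on the bed; it starts 30 mm from the gauge's origin on the +y side and slides straight towards the anvil, some 4 to 5 mm for each radian that the collar turns clockwise, 22 mm at most. At the start the bung has some 5 to 16 mm of play in the gap
- thumbscrew: black square head of the thumbscrew, 24 x 24 mm, 34 mm tall, on a round foot 33 mm across and 4 mm high. Origin: on its vertical axis, on the collar's top, 58 mm above the table. x and y are square to the flats; a light index line on its top and foot points along x. It turns about the vertical without rising or sinking and drives the collar below it through a drag clutch
- thumb_top (a point): centre of the top of the thumbscrew's head, 38 mm above its origin. The clutch: up to about 0.22 N m head and collar turn as one; beyond it the head slips on the collar, still at about 0.22 N m. Running the jaw freely takes about 0.05 N m; from the first touch on the bung the torque climbs over some 0.1 to 0.4 rad to the slip
- collar: aluminium disc 52 mm across, 8 mm high, under the thumbscrew's head, geared to the jaw. Origin: on the axis, underside, 50 mm above the table. A dark index line on its top points along its x, at the start in line with the head's; the angle between the x axes of collar and head is the slip so far. Let go, the two may spring back a little together. Anticlockwise from the start it slips too
- cork_a: natural cork, 24 mm across, 45 mm tall, standing near the bung; a bystander. Origin: centre of the underside
- cork_b: a second such cork, standing near the bung; a bystander
- glass: stemmed tasting glass, 68 mm across, 165 mm tall, standing; a bystander. Origin: centre of the foot
- bottle: dark wine bottle, 76 mm across, 300 mm tall, standing; a bystander. Origin: centre of the underside
- corkscrew: folded waiter's corkscrew, 110 x 20 mm, 20 mm tall, lying; a bystander. Origin: under its middle
Things that resemble listed ones, but are neither listed nor needed, are in the scene too. Of the things that look like the bung, the smallest one is meant.

How it is judged:
On the way, in this order (a step that is already met when the one before it is completed fails the run):
1. the bung stands on the bed between the jaws, released (z of bung in the frame of gauge between 0.026 and 0.036 m and x of bung in the frame of gauge between -0.014 and 0.014 m and y of bung in the frame of gauge between -0.014 and 0.014 m and angle between bung's own z axis and vertical below 0.15 rad and contact force between the fingers and bung below 0.2 N), for 0.2 s.
2. the jaw has nipped the bung and the clutch has slipped (contact force between anvil and bung above 3 N and angle between the x axis of thumbscrew and the x axis of collar, either way round above 0.06 rad), for 0.05 s.
At the end, for the whole second after the job is handed in: The bung stands upright (within 0.15 rad) on the bed, within 14 mm of the gauge's middle along x and along y, nipped between jaw and anvil with more than 3 N and at rest; the thumbscrew has slipped on the collar by 0.06 to 0.63 rad; the fingers have let go (all of step 1 and all of step 2 and contact force between gauge and bung above 3 N and angle between the x axis of thumbscrew and the x axis of collar, either way round below 0.63 rad and linear speed of bung below 0.01 m/s); the robot touches nothing.
It fails at once if the clutch has slipped by more than a tenth of a turn (0.63 rad) (angle between the x axis of thumbscrew and the x axis of collar, either way round above 0.63 rad).
It fails at once if a cork, the glass, the bottle or the corkscrew is moved by more than 20 mm (distance of any of cork_a, cork_b, glass, bottle, corkscrew from where it was at the start of the episode above 0.02 m).
It also fails if it takes over 64 s, if anything falls off the work surface, if the arm or the gripper's body presses on something with over 40 N, if the wrist force passes 120 N, or if a joint passes its speed limit or range.

### The arm

A 6-joint arm with a two-finger parallel gripper is mounted at the origin on the work surface. World frame = base frame: x ahead of the robot, y to its left, z up, the work surface at z = 0. Lengths are in m, angles in rad, forces in N, time in s.
With the tool pointing down it reaches from about 0.275 to 0.825 m from the base axis. Payload 5.2 kg.
Tool frame: the origin (TCP) lies on the centre line of the jaws, within the pads' length; the fingertips stand 22 mm ahead of it and the grasp point (between the pads) lies 3 mm ahead of it; z points along the fingers, x is the direction in which the jaws open and shut, and the axes are right-handed (so a half turn about z gives the same grasp; the last joint's range is limited). The gripper opens to 93 mm and grips with 3 to 60 N. Pads are 15 mm wide; open, the fingers measure 128 mm over their backs; the gripper's body (75 mm by 188 mm) begins 65 mm behind the grasp point.
Start: joints at [-1.53, 0.259, 1.535, -0, 1.348, -0.203], TCP at [0.133, -0.534, 0.241] pointing down, gripper open.
Joint ranges: [-3.14, 3.14], [-0.91, 2.08], [0.19, 2.58], [-1.22, 4.36], [0.22, 2.71], [-3.12, 3.12]. Speed limits (rad/s): [2.57, 2.57, 3.14, 3.14, 3.14, 3.14].

### API

Orientations are given as [roll, pitch, yaw] about the fixed x, y, z axes, in that order (R = Rz(yaw) Ry(pitch) Rx(roll)).
In Python, from rig import monitor, read_camera, camera_info, bot gives the robot as it stands. The module is installed in compiled form; this text tells all that it offers.
- The arm moves only by the shell command python3 -m jog 'ROWS' [FORCE]. ROWS is JSON, a list of rows, each an object of numbers: "wx", "wy", "wz": the turn, a rotation vector about the world's x, y, z in degrees; "dx", "dy", "dz": the shift along the world's x, y, z in m; "grip": the gripper command: -1 is fully open, 1 is shut, values between are in proportion. In form: [{"wx": .., "wy": .., "wz": .., "dx": .., "dy": .., "dz": .., "grip": ..}, ...]. A call has exactly 8 rows; each row shifts and turns the commanded pose from where the row before left it; what a row does not reach is not made up. A row lasts 1/10 s, in which the tool goes at most 50 mm and 8.59 degrees, less where a joint would pass 70% of its speed; a pose out of reach is approached as far as the arm can. A call with a gripper value outside its range is refused whole. The fingers move at their own pace and stop on an object; FORCE is the grip in N (left out, the last holds). Time passes only in rows, so rows that do not move let the fingers close, or fill a call up. It gives the time, the measured TCP pose, the force and the opening at its end, in the units of the state.
- monitor.get_state(): the state, without advancing time (a new reading comes with each control period).
- read_camera(name): name is "scene" or "top" or "wrist"; returns the picture (384x512x3 uint8, red, green, blue); there is no depth.
- camera_info(name): a dict with "fx", "fy", "cx", "cy" (pixels), "R" (3x3) and "t" (3): a world point X has camera coordinates R X + t. Camera axes: x right, y down, z forward; pixel columns grow to the right and rows downward; lengths in m; the calibration is good to about 2 mm. A picture is of the moment at which its call begins: read the wrist's pose just before it. camera_info takes no time and is no camera call; for the wrist camera it gives the pose at the moment of the call.
- bot.hand_in(): hands the job in, once; it reports no verdict.
The state is a dict: "time": time; "q": joint angles; "joint_vel": joint speeds; "joint_efforts": joint torques, N m; "tcp_pos": TCP position; "tool_rot": TCP orientation; "ft_force": force on the tool from outside, world axes, zero at the start; "moment": the same for the moment, N m; "opening": finger opening in m.
Only numpy, scipy, OpenCV 4.12 (cv2) and the standard library are available. Lean on these libraries where they do the work, as an engineer would, in place of code of your own. Each camera call takes 0.05 s, during which the arm holds its last target.

## Working session

There is one attempt and no reset: what is moved stays moved. The work goes in short steps, Python scripts to look and compute and a shell command to move; the robot and the scene stay as the last step left them, time stands still between calls to the robot, and variables do not carry over. Pictures are saved under pics/ and viewed, and the job is handed in when it is done.

```bash
mkdir -p pics
cat > h.py <<'E'
import numpy as np, cv2
from rig import monitor, read_camera, camera_info, bot
def snap(name,f):
    ci=camera_info(name); im=read_camera(name); cv2.imwrite('pics/%s.png'%f,im[:,:,::-1]); 
    import pickle; pickle.dump((ci,im),open('pics/%s.pkl'%f,'wb')); return ci,im
def ray(ci,u,v,z):
    R=np.array(ci['R']);t=np.array(ci['t']);c=-R.T@t
    d=R.T@np.array([(u-ci['cx'])/ci['fx'],(v-ci['cy'])/ci['fy'],1]); return c+d*(z-c[2])/d[2]
def proj(ci,X):
    p=np.array(ci['R'])@np.array(X)+np.array(ci['t']); return p[0]/p[2]*ci['fx']+ci['cx'],p[1]/p[2]*ci['fy']+ci['cy']
def load(f):
    import pickle; return pickle.load(open('pics/%s.pkl'%f,'rb'))
E
python3 - <<'E'
from h import *
print(monitor.get_state())
for n in ['scene','top','wrist']:
    ci,im=snap(n,n+'0'); R=np.array(ci['R']); print(n,ci['fx'],ci['cx'],-R.T@np.array(ci['t']),R[2])
E
```

```text
{'time': 0.0, 'q': array([-1.52976829e+00,  2.59310893e-01,  1.53609737e+00, -4.70057079e-06,
        1.34797047e+00, -2.02839607e-01]), 'joint_vel': array([-0.00099362, -0.0008237 , -0.00010225, -0.00090767, -0.00019258,
       -0.00162925]), 'joint_efforts': array([ 3.55753727e-04, -4.37314689e+01, -2.84005022e+01,  7.19748787e-02,
        4.14888351e-02, -1.55645325e-04]), 'tcp_pos': array([ 0.13278049, -0.53320793,  0.23982921]), 'tool_rot': array([-3.14123733e+00,  1.75037933e-03, -1.32692733e+00]), 'ft_force': array([-0.53400281, -0.32803958,  0.42276781]), 'moment': array([ 0.01503141,  0.01671615, -0.05499753]), 'opening': 0.09284817128936013}
scene 371.5166758429968 250.87240826315008 [ 0.94719067 -0.59343502  0.71151769] [-0.37015058  0.64811938 -0.66552973]
top 446.53447009896496 255.52440450091362 [0.46411115 0.04179019 1.36014782] [ 0.08706099  0.00461455 -0.9961923 ]
wrist 311.112631037297 254.2867246598251 [ 0.20721202 -0.51379228  0.38377548] [-0.26856993 -0.06483157 -0.96107599]
```

View pics/scene0.png

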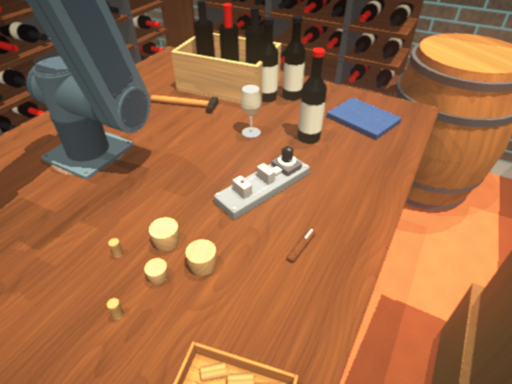

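View pics/top0.png

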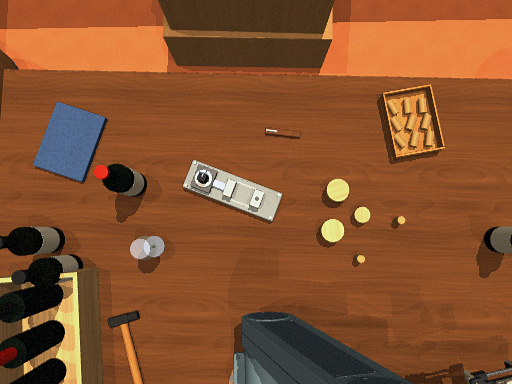

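View pics/wrist0.png

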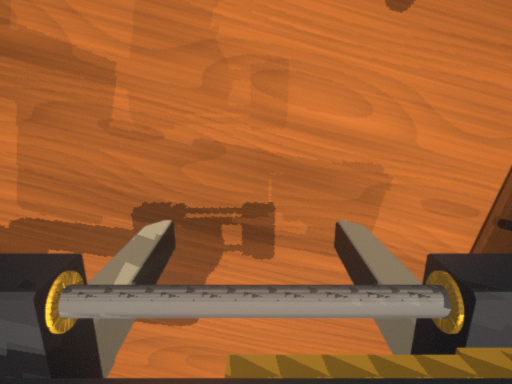

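Top view: three bung-like things sit at (338,190), (332,231) and (362,215). The last is clearly the smallest, so it should be the one meant. I'll confirm this in an enlarged crop and measure.

Run:
```python
from h import *
ci,im=load('top0'); print(np.array(ci['R']).round(3))
a=cv2.resize(im[145:235,175:290],None,fx=6,fy=6,interpolation=cv2.INTER_CUBIC); b=im[165:285,310:420]
b=cv2.resize(b,None,fx=5,fy=5,interpolation=cv2.INTER_CUBIC)
cv2.imwrite('pics/ga.png',a[:,:,::-1]);cv2.imwrite('pics/bu.png',b[:,:,::-1])
hsv=cv2.cvtColor(im,cv2.COLOR_RGB2HSV)
m=cv2.inRange(hsv,(22,60,120),(40,200,255)); m[:,:310]=0;m[:165]=0;m[285:]=0;m[:,425:]=0
n,l,s,c=cv2.connectedComponentsWithStats(m)
for i in range(1,n):
  if s[i,4]>15: print(s[i],c[i].round(1),ray(ci,*c[i],.04).round(4), 'dia',2*np.sqrt(s[i,4]/np.pi)*1.32/446.5)
print([ray(ci,u,v,0).round(3) for u,v in [(233,190),(188,165)]])
```

```text
[[ 0.022 -1.    -0.003]
 [-0.996 -0.022 -0.087]
 [ 0.087  0.005 -0.996]]
[327 179  22  23 387] [337.6 189.5] [ 0.5852 -0.1954  0.04  ] dia 0.06562404703362688
[355 207  15  16 190] [362.1 214.3] [ 0.5135 -0.2682  0.04  ] dia 0.045981626325006734
[321 219  23  23 407] [332.3 230.1] [ 0.4651 -0.1808  0.04  ] dia 0.06729839888270858
[array([0.58 , 0.117, 0.   ]), array([0.654, 0.257, 0.   ])]
```

View pics/ga.png

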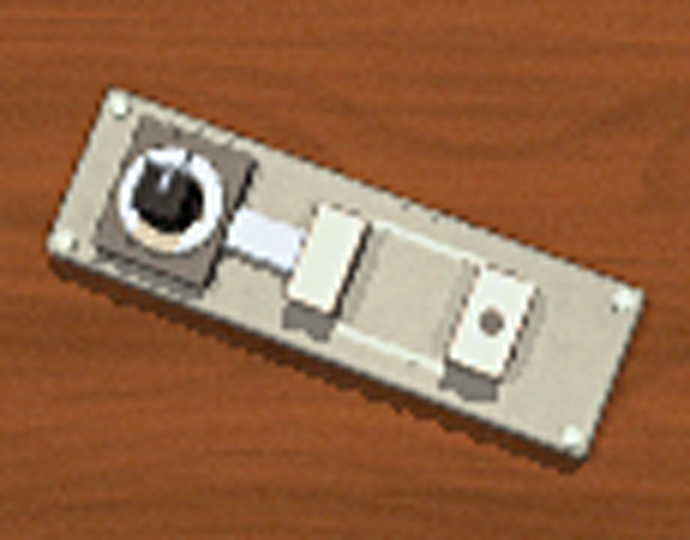

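View pics/bu.png

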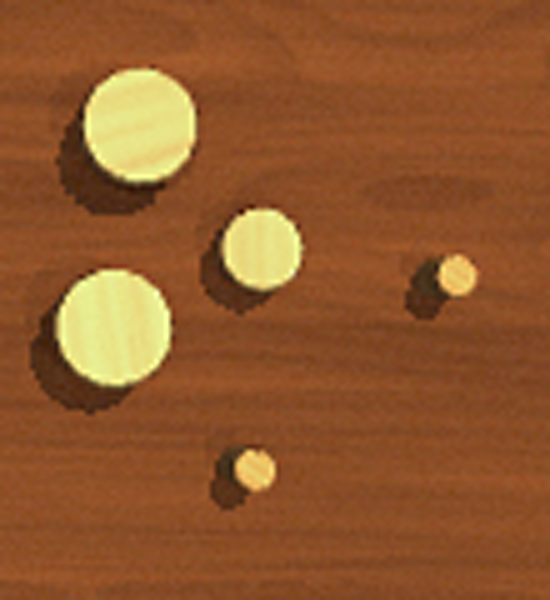

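Enlarged, the object at top-view pixel (362,214) is about 46 mm across. The other two are about 66 mm, so it is the bung. The gauge lies with the thumbscrew at upper left, its y axis at roughly 68° in the world. I'm moving over the bung with the grip axis at about -22°.

```bash
python3 -m jog '[{"dx":0.04,"dy":0.028,"wz":6.75,"grip":-1},{"dx":0.04,"dy":0.028,"wz":6.75,"grip":-1},{"dx":0.04,"dy":0.028,"wz":6.75,"grip":-1},{"dx":0.04,"dy":0.028,"wz":6.75,"grip":-1},{"dx":0.04,"dy":0.028,"wz":6.75,"grip":-1},{"dx":0.04,"dy":0.028,"wz":6.75,"grip":-1},{"dx":0.04,"dy":0.028,"wz":6.75,"grip":-1},{"dx":0.04,"dy":0.028,"wz":6.75,"grip":-1}]' 20
python3 - <<'E'
from h import *
ci,im=snap('wrist','w1');print(monitor.get_state()['tcp_pos'],monitor.get_state()['tool_rot'])
ci,im=load('top0')
print('gauge bed corners z30:')
P=[]
for x,y in [(108,88),(50,240),(582,455),(645,295)]:
    p=ray(ci,175+(x+.5)/6-.5,145+(y+.5)/6-.5,.03);P.append(p);print(p.round(4))
P=np.array(P)
yd=(P[0]+P[1]-P[2]-P[3]);L=np.linalg.norm(yd)/2;yd/=np.linalg.norm(yd);print('yang',np.degrees(np.arctan2(yd[1],yd[0])),L, np.linalg.norm(P[0]-P[1]))
mid=P.mean(0); print('origin',mid-yd*.035)
E
```

```text
[ 0.13276261 -0.53343663  0.24013682] [-3.14139105e+00  1.08264551e-03 -1.32701721e+00]
gauge bed corners z30:
[0.668  0.2394 0.03  ]
[0.5908 0.2657 0.03  ]
[ 0.4896 -0.0018  0.03  ]
[ 0.5698 -0.0316  0.03  ]
yang 69.68871422738714 0.28709051256975177 0.08155777105046763
origin [0.5674104  0.08506848 0.03      ]$[0]: bad value
```

View pics/w1.png

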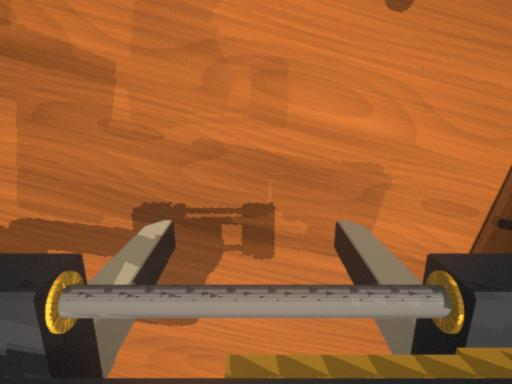

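```bash
python3 -m jog '[{"wx":0,"wy":0,"wz":6.75,"dx":0.04,"dy":0.028,"dz":0,"grip":-1},{"wx":0,"wy":0,"wz":6.75,"dx":0.04,"dy":0.028,"dz":0,"grip":-1},{"wx":0,"wy":0,"wz":6.75,"dx":0.04,"dy":0.028,"dz":0,"grip":-1},{"wx":0,"wy":0,"wz":6.75,"dx":0.04,"dy":0.028,"dz":0,"grip":-1},{"wx":0,"wy":0,"wz":6.75,"dx":0.04,"dy":0.028,"dz":0,"grip":-1},{"wx":0,"wy":0,"wz":6.75,"dx":0.04,"dy":0.028,"dz":0,"grip":-1},{"wx":0,"wy":0,"wz":6.75,"dx":0.04,"dy":0.028,"dz":0,"grip":-1},{"wx":0,"wy":0,"wz":6.75,"dx":0.04,"dy":0.028,"dz":0,"grip":-1}]' 20
python3 - <<'E'
from h import *
ci,im=snap('wrist','w1');print(monitor.get_state()['tcp_pos'],monitor.get_state()['tool_rot'])
E
```

```text
time: 1.0
tcp_pos: [0.4542, -0.3082, 0.2406]
tool_rot: [3.142, -0.0, -0.38]
ft_force: [0.9, -0.7, -0.5]
opening: 0.0929
[ 0.45944258 -0.30341582  0.2406345 ] [-3.13705902e+00 -2.89218399e-03 -3.69700295e-01]
```

View pics/w1.png

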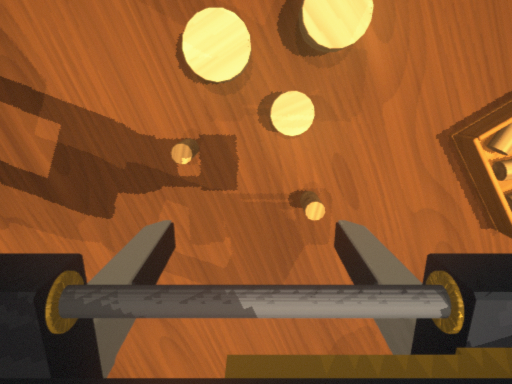

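Wrist view: the bung is at (293,113), the larger decoys at (216,45) and (337,15), and the corks at (181,154) and (315,211).

Run:
```python
from h import *
ci,im=load('w1')
hsv=cv2.cvtColor(im,cv2.COLOR_RGB2HSV)
m=cv2.inRange(hsv,(22,60,150),(40,255,255));m[240:]=0;m[:,420:]=0
n,l,s,c=cv2.connectedComponentsWithStats(m)
for i in range(1,n):
  if s[i,4]>150:
    mm=(l==i).astype(np.uint8);k=cv2.findContours(mm,0,1)[0][0];e=cv2.fitEllipse(k)
    q=[ray(ci,*p[0],.04) for p in k]; q=np.array(q)[:,:2]; r=cv2.minEnclosingCircle(q.astype(np.float32))
    print(s[i],e,ray(ci,*e[0],.04).round(4),r)
m=cv2.inRange(hsv,(14,100,160),(22,255,255))
for u,v in[(181,154),(315,211)]: print('cork',ray(ci,u,v,.045).round(4))
```

```text
[ 303    0   70   48 2769] ((336.72369384765625, 20.333171844482422), (50.2081413269043, 73.5756607055664), 86.4797592163086) [ 0.5861 -0.1977  0.04  ] ((0.5893657803535461, -0.18965362012386322), 0.034508056938648224)
[ 182    8   69   74 3951] ((216.1107940673828, 43.91028594970703), (67.16543579101562, 73.05742645263672), 167.94313049316406) [ 0.4655 -0.1729  0.04  ] ((0.4649227261543274, -0.1736801713705063), 0.035109881311655045)
[ 271   91   43   45 1496] ((292.2930603027344, 113.05615234375), (41.7097282409668, 43.82834243774414), 24.045015335083008) [ 0.5143 -0.2662  0.04  ] ((0.513921320438385, -0.2666952311992645), 0.02359241247177124)
cork [ 0.3849 -0.2617  0.045 ]
cork [ 0.5007 -0.3799  0.045 ]
```

```bash
python3 -m jog '[{"wx":0,"wy":0,"wz":0,"dx":0.015,"dy":0.01,"dz":-0.01,"grip":-1},{"wx":0,"wy":0,"wz":0,"dx":0.015,"dy":0.01,"dz":-0.02,"grip":-1},{"wx":0,"wy":0,"wz":0,"dx":0.015,"dy":0.01,"dz":-0.03,"grip":-1},{"wx":0,"wy":0,"wz":0,"dx":0.01,"dy":0.007,"dz":-0.03,"grip":-1},{"wx":0,"wy":0,"wz":0,"dx":0,"dy":0,"dz":-0.03,"grip":-1},{"wx":0,"wy":0,"wz":0,"dx":0,"dy":0,"dz":-0.02,"grip":-1},{"wx":0,"wy":0,"wz":0,"dx":0,"dy":0,"dz":0,"grip":-1},{"wx":0,"wy":0,"wz":0,"dx":0,"dy":0,"dz":0,"grip":-1}]' 20
```

```text
time: 1.85
tcp_pos: [0.5077, -0.2729, 0.1008]
tool_rot: [-3.141, 0.001, -0.385]
ft_force: [-0.4, -0.9, 0.8]
opening: 0.093
```

```bash
python3 -m jog '[{"wx":0,"wy":0,"wz":0,"dx":0.006,"dy":0.006,"dz":0,"grip":-1},{"wx":0,"wy":0,"wz":0,"dx":0,"dy":0,"dz":-0.02,"grip":-1},{"wx":0,"wy":0,"wz":0,"dx":0,"dy":0,"dz":-0.025,"grip":-1},{"wx":0,"wy":0,"wz":0,"dx":0,"dy":0,"dz":-0.02,"grip":-1},{"wx":0,"wy":0,"wz":0,"dx":0,"dy":0,"dz":-0.005,"grip":-1},{"wx":0,"wy":0,"wz":0,"dx":0,"dy":0,"dz":0,"grip":0},{"wx":0,"wy":0,"wz":0,"dx":0,"dy":0,"dz":0,"grip":0.2},{"wx":0,"wy":0,"wz":0,"dx":0,"dy":0,"dz":0,"grip":0.2}]' 15
python3 - <<'E'
from h import *
ci,im=snap('wrist','w2');print(monitor.get_state()['tcp_pos'],monitor.get_state()['opening'])
E
```

```text
time: 2.65
tcp_pos: [0.5147, -0.2674, 0.0322]
tool_rot: [3.141, -0.003, -0.385]
ft_force: [0.5, -0.0, 0.5]
opening: 0.0732
[ 0.51459799 -0.26730728  0.03203715] 0.06938713813053103
```

View pics/w2.png

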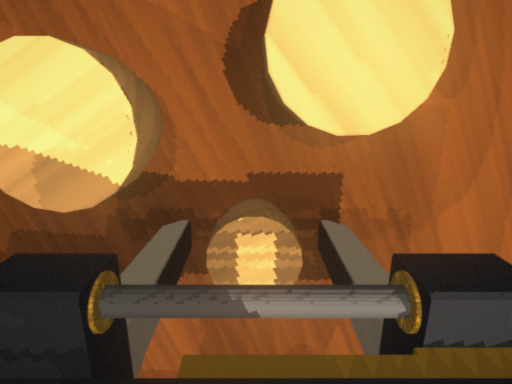

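The bung (254,240) is centred between the fingers and nothing else is near them. Closing at 15 N, then lifting.

```bash
python3 -m jog '[{"wx":0,"wy":0,"wz":0,"dx":0,"dy":0,"dz":-0.001,"grip":1},{"wx":0,"wy":0,"wz":0,"dx":0,"dy":0,"dz":0,"grip":1},{"wx":0,"wy":0,"wz":0,"dx":0,"dy":0,"dz":0,"grip":1},{"wx":0,"wy":0,"wz":0,"dx":0,"dy":0,"dz":0,"grip":1},{"wx":0,"wy":0,"wz":0,"dx":0,"dy":0,"dz":0,"grip":1},{"wx":0,"wy":0,"wz":0,"dx":0,"dy":0,"dz":0.01,"grip":1},{"wx":0,"wy":0,"wz":0,"dx":0,"dy":0,"dz":0.03,"grip":1},{"wx":0,"wy":0,"wz":0,"dx":0,"dy":0,"dz":0.05,"grip":1}]' 15
python3 - <<'E'
from h import *
print(monitor.get_state())
E
```

```text
time: 3.5
tcp_pos: [0.5117, -0.2652, 0.1179]
tool_rot: [-3.139, 0.007, -0.385]
ft_force: [0.2, -1.2, -1.0]
opening: 0.0475
{'time': 3.5, 'q': array([-6.71611784e-01,  4.17054786e-01,  1.62662122e+00, -6.53876156e-06,
        1.10547642e+00, -2.86901142e-01]), 'joint_vel': array([ 7.24993854e-04, -6.30723975e-01, -5.42956605e-01,  8.17560990e-04,
        1.10444144e+00,  1.45722304e-04]), 'joint_efforts': array([ 3.79292741e-01, -4.61269855e+01, -2.20298320e+01,  5.78483124e-02,
       -1.44953504e+00, -2.88079573e-03]), 'tcp_pos': array([ 0.51171128, -0.26521253,  0.11787663]), 'tool_rot': array([-3.13945892,  0.00725242, -0.38469995]), 'ft_force': array([ 0.16431753, -1.24938856, -1.04692916]), 'moment': array([-0.02640506, -0.12933206, -0.07886778]), 'opening': 0.04748550319083447}
```

```bash
python3 -m jog '[{"wx":0,"wy":0,"wz":0,"dx":0.004,"dy":0,"dz":0.045,"grip":1},{"wx":0,"wy":0,"wz":0,"dx":0.004,"dy":0.03,"dz":0.035,"grip":1},{"wx":0,"wy":0,"wz":0,"dx":0.004,"dy":0.045,"dz":0.02,"grip":1},{"wx":0,"wy":0,"wz":0,"dx":0.004,"dy":0.045,"dz":0.02,"grip":1},{"wx":0,"wy":0,"wz":0,"dx":0.004,"dy":0.045,"dz":0.01,"grip":1},{"wx":0,"wy":0,"wz":0,"dx":0.004,"dy":0.045,"dz":0,"grip":1},{"wx":0,"wy":0,"wz":0,"dx":0.004,"dy":0.045,"dz":0,"grip":1},{"wx":0,"wy":0,"wz":0,"dx":0.004,"dy":0.04,"dz":0,"grip":1}]' 15
python3 -m jog '[{"wx":0,"wy":0,"wz":0,"dx":0,"dy":0,"dz":0,"grip":1},{"wx":0,"wy":0,"wz":0,"dx":0,"dy":0,"dz":0,"grip":1},{"wx":0,"wy":0,"wz":0,"dx":0,"dy":0,"dz":0,"grip":1},{"wx":0,"wy":0,"wz":0,"dx":0,"dy":0,"dz":0,"grip":1},{"wx":0,"wy":0,"wz":0,"dx":0,"dy":0,"dz":0,"grip":1},{"wx":0,"wy":0,"wz":0,"dx":0,"dy":0,"dz":0,"grip":1},{"wx":0,"wy":0,"wz":0,"dx":0,"dy":0,"dz":0,"grip":1},{"wx":0,"wy":0,"wz":0,"dx":0,"dy":0,"dz":0,"grip":1}]' 15
python3 - <<'E'
from h import *
ci,im=snap('wrist','w3');snap('scene','s3');print(monitor.get_state()['tcp_pos'],monitor.get_state()['opening'])
cv2.imwrite('pics/w3b.png',cv2.resize(im[:,:,::-1],None,fx=1.5,fy=1.5,interpolation=cv2.INTER_CUBIC))
E
```

```text
time: 4.3
tcp_pos: [0.5454, 0.0305, 0.2505]
tool_rot: [-3.141, -0.001, -0.384]
ft_force: [0.8, 0.4, 0.1]
opening: 0.0477
time: 5.1
tcp_pos: [0.5458, 0.028, 0.2496]
tool_rot: [-3.142, 0.0, -0.385]
ft_force: [0.5, 0.4, -0.7]
opening: 0.0479
[0.54577873 0.02814594 0.24962652] 0.047302838912988615
```

View pics/w3b.png

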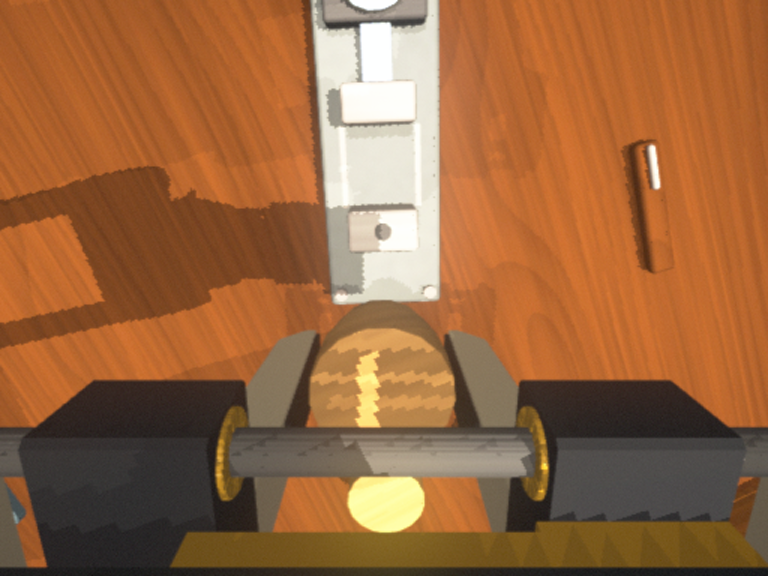

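Here the held bung is in the foreground. The anvil's top is around (255,155) and the moving jaw's around (252,68) in original pixels. Zooming in for accurate corners.

Run:
```python
from h import *
ci,im=load('w3')
c=im[0:205,200:305]
a=cv2.resize(c[40:100],None,fx=7,fy=7,interpolation=cv2.INTER_CUBIC);b=cv2.resize(c[120:180],None,fx=7,fy=7,interpolation=cv2.INTER_CUBIC)
o=np.vstack([a[:290],b[:300]])
o=cv2.resize(np.vstack([c[46:86],c[130:172]]),None,fx=7,fy=7,interpolation=cv2.INTER_CUBIC)
for i in range(0,105,10): cv2.putText(o,str(200+i),(i*7,8),0,.3,(255,0,0)); cv2.line(o,(i*7,0),(i*7,588),(255,0,0),1) if 0 else None
cv2.imwrite('pics/z3.png',o[:,:,::-1])
```

```text
(no output)
```

View pics/z3.png

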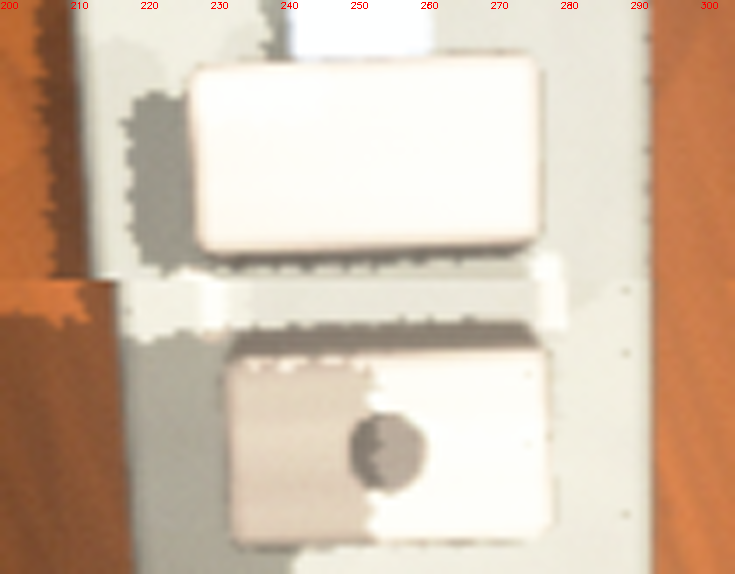

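Run:
```python
from h import *
ci,im=load('w3')
A=lambda x,y:(200+(x+.5)/7-.5,46+(y+.5)/7-.5)
B=lambda x,y:(200+(x+.5)/7-.5,130+(y-280+.5)/7-.5)
J=[ray(ci,*A(*p),.068)[:2] for p in [(198,252),(540,242),(536,56),(189,68)]]
N=[ray(ci,*B(*p),.068)[:2] for p in [(228,357),(548,347),(552,542),(233,546)]]
for n,Q in(('jaw',J),('anv',N)):
  Q=np.array(Q);d=Q[1]-Q[0];print(n,Q.round(4).tolist(),'face mid',((Q[0]+Q[1])/2).round(4),'w',np.linalg.norm(d),'ang',np.degrees(np.arctan2(d[1],d[0])), 'depth',np.linalg.norm((Q[2]+Q[3]-Q[0]-Q[1])/2))
jm=(J[0]+J[1])/2;am=(N[0]+N[1])/2;d=jm-am;print('gap',np.linalg.norm(d),'yang',np.degrees(np.arctan2(d[1],d[0])))
yd=d/np.linalg.norm(d); g=jm-.03*yd; print('origin',g,'gapmid',(jm+am)/2)
# compare w/ top camera
cit,_=load('top0')
T=lambda x,y:(175+(x+.5)/6-.5,145+(y+.5)/6-.5)
for nm,a,b in (('jaw',(368,214),(331,312)),('anv',(483,265),(445,368))):
  q=[ray(cit,*T(*p),.068)[:2] for p in(a,b)];print('top',nm,q,(q[0]+q[1])/2)
# project estimates in the top image
for P in (jm,am): print(((np.array(proj(cit,[*P,.068]))-[175,145])*6).round(0))
print('thumb', (g+.125*yd))
```

```text
jaw [[0.5556, 0.124], [0.601, 0.107], [0.6092, 0.13], [0.564, 0.1467]] face mid [0.5783 0.1155] w 0.04847533718304751 ang -20.45877681279493 depth 0.0243231359453442
anv [[0.5365, 0.0686], [0.5813, 0.0521], [0.5713, 0.0241], [0.5259, 0.0418]] face mid [0.5589 0.0604] w 0.047725441083273826 ang -20.250849480763485 depth 0.029268445775378973
gap 0.05843043752464736 yang 70.63253232742862
origin [0.56834028 0.08719456] gapmid [0.56860054 0.08793493]
top jaw [array([0.60323451, 0.10544257]), array([0.55519999, 0.12208658])] [0.57921725 0.11376458]
top anv [array([0.57963344, 0.04911536]), array([0.52933361, 0.06633297])] [0.55448353 0.05772416]
[343. 262.]
[456. 305.]
thumb [0.60979347 0.20512095]
```

```bash
python3 -m jog '[{"wx":0,"wy":0,"wz":1.7,"dx":0.006,"dy":0.015,"dz":0,"grip":1},{"wx":0,"wy":0,"wz":0,"dx":0.006,"dy":0.015,"dz":-0.02,"grip":1},{"wx":0,"wy":0,"wz":0,"dx":0.006,"dy":0.015,"dz":-0.03,"grip":1},{"wx":0,"wy":0,"wz":0,"dx":0.004,"dy":0.014,"dz":-0.03,"grip":1},{"wx":0,"wy":0,"wz":0,"dx":0,"dy":0,"dz":-0.03,"grip":1},{"wx":0,"wy":0,"wz":0,"dx":0,"dy":0,"dz":-0.023,"grip":1},{"wx":0,"wy":0,"wz":0,"dx":0,"dy":0,"dz":0,"grip":1},{"wx":0,"wy":0,"wz":0,"dx":0,"dy":0,"dz":0,"grip":1}]' 15
python3 - <<'E'
from h import *
ci,im=snap('wrist','w4');cs,s=snap('scene','s4');print(monitor.get_state()['tcp_pos'],monitor.get_state()['tool_rot'])
u,v=map(int,proj(cs,[.57,.09,.08]));c=s[v-60:v+60,u-60:u+60]
cv2.imwrite('pics/s4b.png',cv2.resize(c[:,:,::-1],None,fx=4,fy=4,interpolation=cv2.INTER_CUBIC))
E
```

```text
time: 6.0
tcp_pos: [0.568, 0.0881, 0.1168]
tool_rot: [-3.142, 0.0, -0.354]
ft_force: [1.0, -0.0, -0.5]
opening: 0.0475
[0.56904759 0.08760003 0.11825731] [-3.14058543e+00 -2.66310414e-03 -3.54279064e-01]
```

View pics/w4.png

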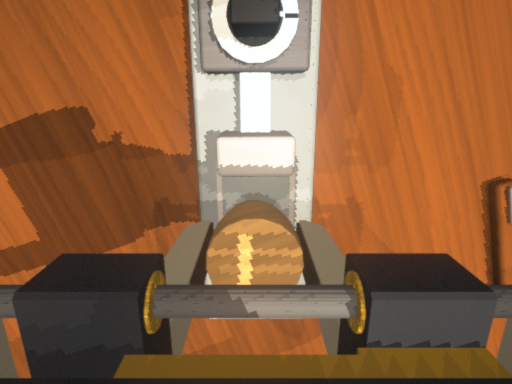

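View pics/s4b.png

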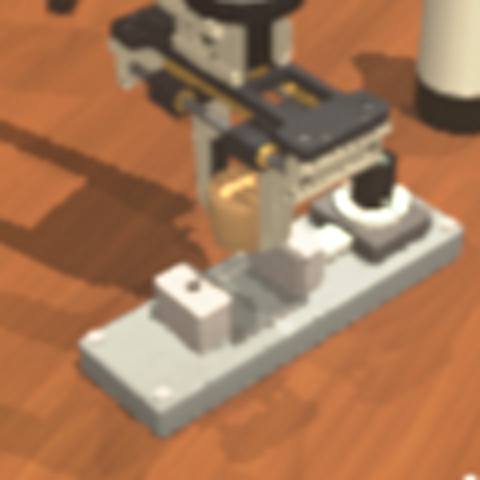

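Run:
```python
from h import *
ci,im=load('w4')
o=cv2.resize(im[125:265,195:315],None,fx=5,fy=5,interpolation=cv2.INTER_CUBIC);cv2.imwrite('pics/z4.png',o[:,:,::-1])
t=np.radians(69.7);yd=np.array([np.cos(t),np.sin(t)]);xd=np.array([np.sin(t),-np.cos(t)])
c0=np.array([.569,.0876])
for nm,u,v,z in(('foot',255,200.5,.087),('jaw',256,175.5,.068)):
    p=ray(ci,u,v,z)[:2]-c0;print(nm,p@xd,p@yd)
```

```text
foot -0.001198886055559897 0.01948691099527091
jaw -0.0005616477329648192 0.029903169155450014
```

View pics/z4.png

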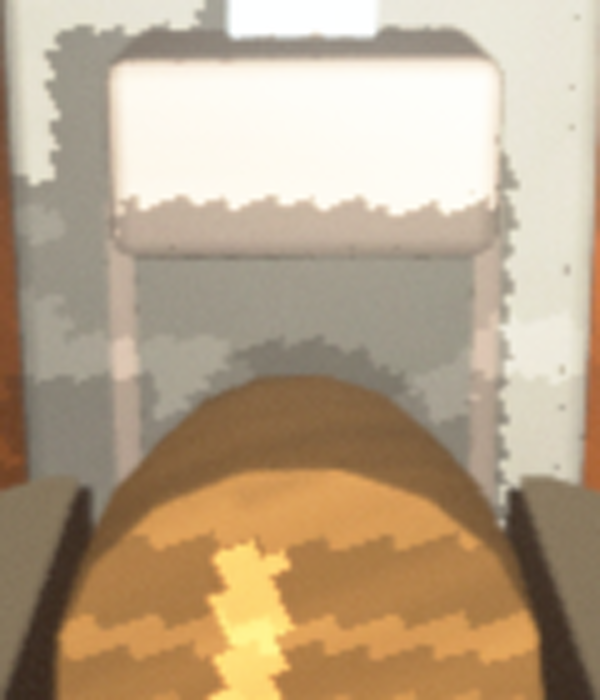

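Bung and gap line up within about 1 mm, so I'm lowering.

```bash
python3 -m jog '[{"wx":0,"wy":0,"wz":0,"dx":0,"dy":0.001,"dz":0,"grip":1},{"wx":0,"wy":0,"wz":0,"dx":0,"dy":0,"dz":-0.01,"grip":1},{"wx":0,"wy":0,"wz":0,"dx":0,"dy":0,"dz":-0.01,"grip":1},{"wx":0,"wy":0,"wz":0,"dx":0,"dy":0,"dz":-0.01,"grip":1},{"wx":0,"wy":0,"wz":0,"dx":0,"dy":0,"dz":-0.01,"grip":1},{"wx":0,"wy":0,"wz":0,"dx":0,"dy":0,"dz":-0.01,"grip":1},{"wx":0,"wy":0,"wz":0,"dx":0,"dy":0,"dz":0,"grip":1},{"wx":0,"wy":0,"wz":0,"dx":0,"dy":0,"dz":0,"grip":1}]' 15
```

```text
time: 6.9
tcp_pos: [0.5676, 0.0883, 0.0662]
tool_rot: [3.141, 0.001, -0.355]
ft_force: [0.7, 0.1, -1.1]
opening: 0.0479
```

```bash
python3 -m jog '[{"wx":0,"wy":0,"wz":0,"dx":0,"dy":0,"dz":-0.002,"grip":1},{"wx":0,"wy":0,"wz":0,"dx":0,"dy":0,"dz":-0.002,"grip":1},{"wx":0,"wy":0,"wz":0,"dx":0,"dy":0,"dz":0,"grip":1},{"wx":0,"wy":0,"wz":0,"dx":0,"dy":0,"dz":0,"grip":0.4},{"wx":0,"wy":0,"wz":0,"dx":0,"dy":0,"dz":0,"grip":-0.5},{"wx":0,"wy":0,"wz":0,"dx":0,"dy":0,"dz":0,"grip":-0.5},{"wx":0,"wy":0,"wz":0,"dx":0,"dy":0,"dz":0,"grip":-0.5},{"wx":0,"wy":0,"wz":0,"dx":0,"dy":0,"dz":0,"grip":-0.5}]' 15
python3 - <<'E'
from h import *
ci,im=snap('wrist','w5');print(monitor.get_state()['tcp_pos'],monitor.get_state()['opening'])
E
```

```text
time: 7.7
tcp_pos: [0.5679, 0.0883, 0.0627]
tool_rot: [-3.142, -0.0, -0.355]
ft_force: [-0.4, 0.0, -0.1]
opening: 0.0693
[0.56781994 0.08824816 0.06270789] 0.06945109917080776
```

View pics/w5.png

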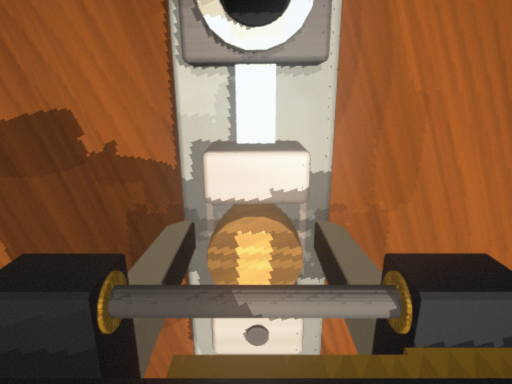

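```bash
python3 -m jog '[{"wx":0,"wy":0,"wz":0,"dx":0,"dy":0,"dz":0.01,"grip":-0.5},{"wx":0,"wy":0,"wz":0,"dx":0,"dy":0,"dz":0.03,"grip":-0.5},{"wx":0,"wy":0,"wz":0,"dx":0,"dy":0,"dz":0.03,"grip":-0.5},{"wx":0,"wy":0,"wz":0,"dx":0.003,"dy":0.01,"dz":0.03,"grip":-0.5},{"wx":0,"wy":0,"wz":0,"dx":0.004,"dy":0.01,"dz":0.03,"grip":-0.5},{"wx":0,"wy":0,"wz":0,"dx":0,"dy":0,"dz":0.02,"grip":-0.5},{"wx":0,"wy":0,"wz":0,"dx":0,"dy":0,"dz":0,"grip":-0.5},{"wx":0,"wy":0,"wz":0,"dx":0,"dy":0,"dz":0,"grip":-0.5}]' 15
python3 - <<'E'
from h import *
ci,im=snap('wrist','w6');s=monitor.get_state();print(s['tcp_pos'],s['q'],s['moment'])
cv2.imwrite('pics/w6b.png',cv2.resize(im[:260,130:390,::-1],None,fx=2.3,fy=2.3,interpolation=cv2.INTER_CUBIC))
cv2.imwrite('pics/w6c.png',cv2.resize(im[0:100,205:305,::-1],None,fx=6,fy=6,interpolation=cv2.INTER_CUBIC))
E
```

```text
time: 8.55
tcp_pos: [0.5746, 0.1082, 0.2127]
tool_rot: [-3.141, -0.001, -0.355]
ft_force: [0.3, 0.2, 0.3]
opening: 0.0697
[0.57405493 0.10812549 0.21172848] [-4.60903380e-03  3.40494951e-01  1.49325054e+00 -8.95339038e-05
  1.30937650e+00  3.50400888e-01] [-0.06599985 -0.02893139  0.00654647]
```

View pics/w6b.png

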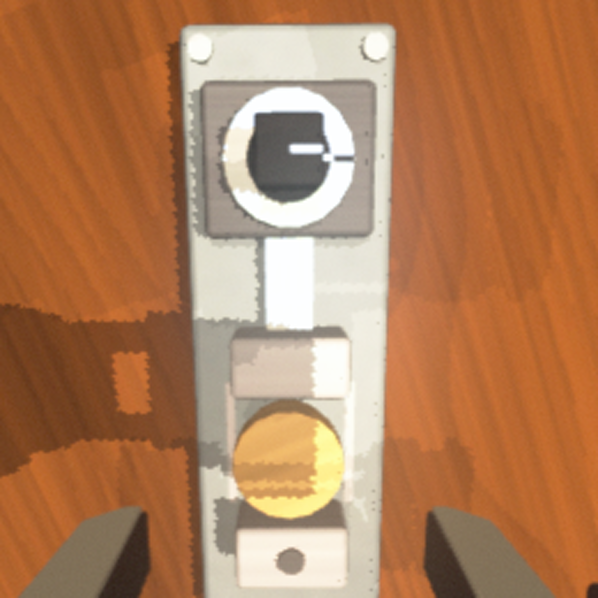

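View pics/w6c.png

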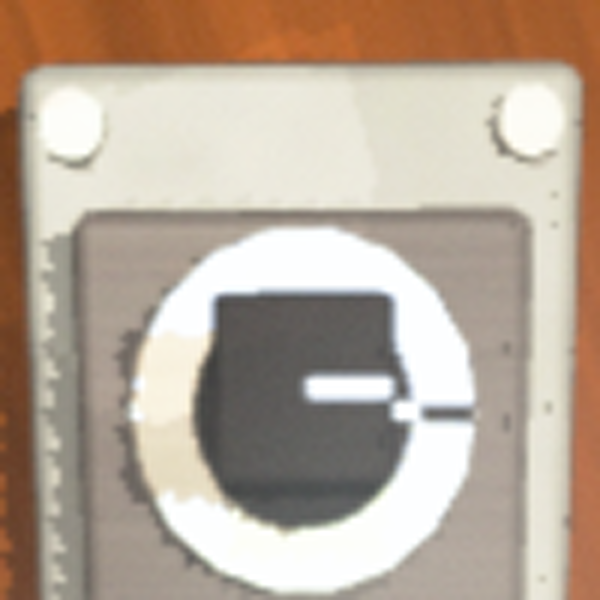

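The bung (centre ≈(257,199)) stands between the jaws with play both sides. The head and collar index lines are in line and both point right, along the gauge's x. Next: thumbscrew axis and head angle.

Run:
```python
from h import *
ci,im=load('w6')
A=lambda x,y:(205+(x+.5)/6-.5,(y+.5)/6-.5)
H=np.array([ray(ci,*A(*p),.096)[:2] for p in [(212,294),(394,292),(394,483),(218,487)]])
print(H.round(4).tolist(),H.mean(0),np.degrees(np.arctan2(*(H[1]-H[0])[::-1])),np.linalg.norm(H[1]-H[0]),np.linalg.norm(H[2]-H[1]))
a,b=[ray(ci,*A(*p),.096)[:2] for p in [(305,387),(393,389)]];print('idx',np.degrees(np.arctan2(*(b-a)[::-1])))
# collar circle
hsv=cv2.cvtColor(im,cv2.COLOR_RGB2HSV)
C=np.array([ray(ci,*A(*p),.058)[:2] for p in [(303,228),(303,592),(133,410),(475,410)]]);print((C[0]+C[1])/2,(C[2]+C[3])/2,np.linalg.norm(C[0]-C[1]),np.linalg.norm(C[2]-C[3]))
a,b=[ray(ci,*A(*p),.058)[:2] for p in [(425,413),(475,413)]];print('cidx',np.degrees(np.arctan2(*(b-a)[::-1])))
# bung
p=ray(ci,130+288/2.3,460/2.3,.07)[:2];print('bung',p)
cs,_=load('top0');u,v=175+(165+.5)/6,145+190/6;print('top cam head',ray(cs,u,v,.096))
```

```text
[[0.6032, 0.2191], [0.6253, 0.2112], [0.6175, 0.1892], [0.5955, 0.1969]] [0.61038401 0.20411075] -19.732050376889493 0.02345030948118229 0.023313503619654945
idx -21.529340102260722
[0.61033167 0.20430348] [0.61069545 0.20485773] 0.051245627197046 0.051307530311544315
cidx -20.311959054142275
bung [0.56865205 0.0911434 ]
top cam head [0.60839555 0.19932016 0.096     ]
```

```bash
python3 -m jog '[{"wx":0,"wy":0,"wz":8,"dx":0.005,"dy":0.012,"dz":0,"grip":-0.5},{"wx":0,"wy":0,"wz":8,"dx":0.005,"dy":0.012,"dz":0,"grip":-0.5},{"wx":0,"wy":0,"wz":8,"dx":0.005,"dy":0.012,"dz":0,"grip":-0.5},{"wx":0,"wy":0,"wz":8,"dx":0.005,"dy":0.012,"dz":0,"grip":-0.5},{"wx":0,"wy":0,"wz":8,"dx":0.005,"dy":0.012,"dz":0,"grip":-0.5},{"wx":0,"wy":0,"wz":8,"dx":0.005,"dy":0.012,"dz":0,"grip":-0.5},{"wx":0,"wy":0,"wz":8,"dx":0.003,"dy":0.012,"dz":0,"grip":-0.5},{"wx":0,"wy":0,"wz":8,"dx":0.003,"dy":0.012,"dz":0,"grip":-0.5}]' 40
python3 -m jog '[{"wx":0,"wy":0,"wz":8,"dx":0,"dy":0,"dz":-0.01,"grip":-0.5},{"wx":0,"wy":0,"wz":8,"dx":0,"dy":0,"dz":-0.01,"grip":-0.5},{"wx":0,"wy":0,"wz":8,"dx":0,"dy":0,"dz":-0.02,"grip":-0.5},{"wx":0,"wy":0,"wz":2.3,"dx":0,"dy":0,"dz":-0.02,"grip":-0.5},{"wx":0,"wy":0,"wz":0,"dx":0,"dy":0,"dz":0,"grip":-0.5},{"wx":0,"wy":0,"wz":0,"dx":0,"dy":0,"dz":0,"grip":-0.5},{"wx":0,"wy":0,"wz":0,"dx":0,"dy":0,"dz":0,"grip":-0.5},{"wx":0,"wy":0,"wz":0,"dx":0,"dy":0,"dz":0,"grip":-0.5}]' 40
python3 - <<'E'
from h import *
ci,im=snap('wrist','w7');s=monitor.get_state();print(s['tcp_pos'],s['tool_rot'],s['q'],s['moment'])
E
```

```text
time: 9.4
tcp_pos: [0.61, 0.2043, 0.2103]
tool_rot: [-3.139, 0.003, 0.767]
ft_force: [-0.5, -0.1, -0.5]
opening: 0.0699
time: 10.2
tcp_pos: [0.6114, 0.2043, 0.1537]
tool_rot: [3.14, -0.001, 1.221]
ft_force: [0.1, 0.1, -0.2]
opening: 0.0699
[0.61136372 0.20431148 0.15369881] [ 3.13999804e+00 -8.72439387e-04  1.22067004e+00] [ 1.49772875e-01  4.88853093e-01  1.41191690e+00  1.39575112e-06
  1.23900498e+00 -1.07089692e+00] [ 0.00851388 -0.15667758  0.03450025]
```

View pics/w7.png

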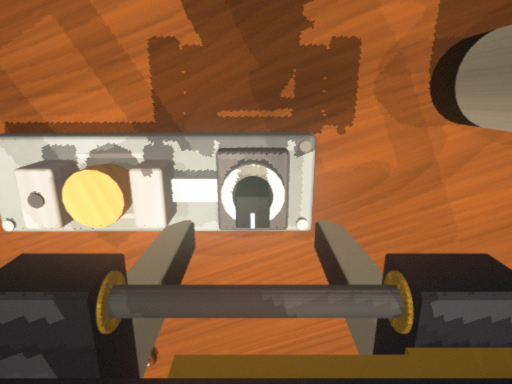

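Run:
```python
from h import *
ct,im=load('top0')
c=np.array([.6104,.2044])
for n,u,v,z in (('bottle base',137,188,0.0),('bottle top',101,172,.3),('glass foot',157,246,0),('glass rim',140,249,.165)):
    p=ray(ct,u,v,z)[:2];print(n,p,np.linalg.norm(p-c))
```

```text
bottle base [0.58004317 0.41089952] 0.20871892753924023
bottle top [0.59100004 0.41745084] 0.21393227515476215
glass foot [0.40527508 0.34234105] 0.24719217003987098
glass rim [0.40348894 0.35074823] 0.25343636618428095
```

```bash
python3 -m jog '[{"wx":0,"wy":0,"wz":0,"dx":-0.0005,"dy":0,"dz":-0.015,"grip":-0.5},{"wx":0,"wy":0,"wz":0,"dx":0,"dy":0,"dz":-0.02,"grip":-0.5},{"wx":0,"wy":0,"wz":0,"dx":0,"dy":0,"dz":-0.02,"grip":-0.3},{"wx":0,"wy":0,"wz":0,"dx":0,"dy":0,"dz":-0.01,"grip":0},{"wx":0,"wy":0,"wz":0,"dx":0,"dy":0,"dz":0,"grip":0.25},{"wx":0,"wy":0,"wz":0,"dx":0,"dy":0,"dz":0,"grip":0.25},{"wx":0,"wy":0,"wz":0,"dx":0,"dy":0,"dz":0,"grip":0.25},{"wx":0,"wy":0,"wz":0,"dx":0,"dy":0,"dz":0,"grip":0.25}]' 40
python3 - <<'E'
from h import *
ci,im=snap('wrist','w8');s=monitor.get_state();print(s['tcp_pos'],s['tool_rot'],s['moment'])
E
```

```text
time: 11.05
tcp_pos: [0.611, 0.2044, 0.0888]
tool_rot: [3.14, -0.001, 1.221]
ft_force: [0.7, 0.4, 0.2]
opening: 0.0351
[0.61086264 0.20437649 0.08866525] [ 3.14010993e+00 -8.06122629e-04  1.22117955e+00] [-0.00697517 -0.1507769   0.0111007 ]
```

View pics/w8.png

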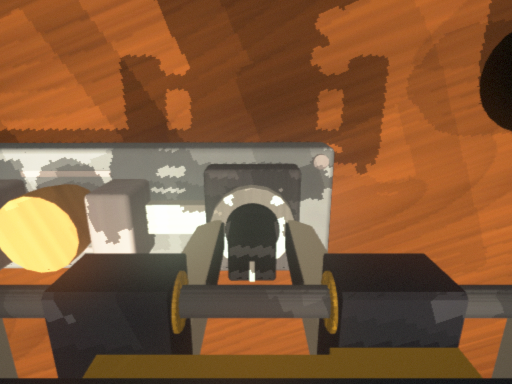

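The head (250,240) sits between the fingers, flats parallel to the pads. Closing at 40 N.

```bash
python3 -m jog '[{"wx":0,"wy":0,"wz":0,"dx":0,"dy":0,"dz":0,"grip":1},{"wx":0,"wy":0,"wz":0,"dx":0,"dy":0,"dz":0,"grip":1},{"wx":0,"wy":0,"wz":0,"dx":0,"dy":0,"dz":0,"grip":1},{"wx":0,"wy":0,"wz":0,"dx":0,"dy":0,"dz":0,"grip":1},{"wx":0,"wy":0,"wz":0,"dx":0,"dy":0,"dz":0,"grip":1},{"wx":0,"wy":0,"wz":0,"dx":0,"dy":0,"dz":0,"grip":1},{"wx":0,"wy":0,"wz":0,"dx":0,"dy":0,"dz":0,"grip":1},{"wx":0,"wy":0,"wz":0,"dx":0,"dy":0,"dz":0,"grip":1}]' 40
python3 - <<'E'
from h import *
s=monitor.get_state();print(s['tcp_pos'],s['tool_rot'],s['moment'],s['ft_force'],s['q'][5],s['joint_efforts'][5])
E
python3 -m jog '[{"wx":0,"wy":0,"wz":-4,"dx":0,"dy":0,"dz":0,"grip":1},{"wx":0,"wy":0,"wz":-4,"dx":0,"dy":0,"dz":0,"grip":1},{"wx":0,"wy":0,"wz":-4,"dx":0,"dy":0,"dz":0,"grip":1},{"wx":0,"wy":0,"wz":-4,"dx":0,"dy":0,"dz":0,"grip":1},{"wx":0,"wy":0,"wz":-4,"dx":0,"dy":0,"dz":0,"grip":1},{"wx":0,"wy":0,"wz":-4,"dx":0,"dy":0,"dz":0,"grip":1},{"wx":0,"wy":0,"wz":-4,"dx":0,"dy":0,"dz":0,"grip":1},{"wx":0,"wy":0,"wz":-4,"dx":0,"dy":0,"dz":0,"grip":1}]' 40
python3 - <<'E'
from h import *
s=monitor.get_state();print(s['tcp_pos'],s['tool_rot'],s['moment'],s['ft_force'],s['q'][5],s['joint_efforts'][5])
ci,im=snap('wrist','w9')
s=monitor.get_state();print(s['tool_rot'],s['moment'],s['joint_efforts'][5])
E
```

```text
time: 11.9
tcp_pos: [0.6102, 0.2035, 0.088]
tool_rot: [3.141, 0.001, 1.221]
ft_force: [-1.9, -4.6, 4.8]
opening: 0.0237
[0.61017211 0.20349702 0.0880397 ] [3.14144324e+00 1.16474431e-03 1.22118029e+00] [-0.88881715  0.26297831  0.04592548] [-1.9186525  -4.56643904  4.81792526] -1.0712553989536089 0.047009498812258244
time: 12.7
tcp_pos: [0.6103, 0.2037, 0.0881]
tool_rot: [3.141, 0.0, 0.66]
ft_force: [-1.6, -4.4, 4.5]
opening: 0.0234
[0.6103464  0.20369631 0.08806891] [3.14084916e+00 3.55544644e-04 6.59780842e-01] [-0.74940032  0.23043965  0.08365148] [-1.594101   -4.39681489  4.49756151] -0.5098693740713165 -0.8713711425662041
[3.14084020e+00 3.36224020e-04 6.56378568e-01] [-0.85919436  0.24930375 -0.08543255] -0.32419382594525814
```

View pics/w9.png

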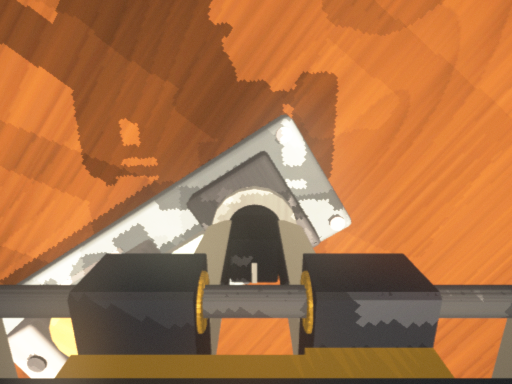

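```bash
python3 -m jog '[{"wx":0,"wy":0,"wz":-6,"dx":0,"dy":0,"dz":0,"grip":1},{"wx":0,"wy":0,"wz":-6,"dx":0,"dy":0,"dz":0,"grip":1},{"wx":0,"wy":0,"wz":-6,"dx":0,"dy":0,"dz":0,"grip":1},{"wx":0,"wy":0,"wz":-6,"dx":0,"dy":0,"dz":0,"grip":1},{"wx":0,"wy":0,"wz":-6,"dx":0,"dy":0,"dz":0,"grip":1},{"wx":0,"wy":0,"wz":-2,"dx":0,"dy":0,"dz":0,"grip":1},{"wx":0,"wy":0,"wz":0,"dx":0,"dy":0,"dz":0,"grip":1},{"wx":0,"wy":0,"wz":0,"dx":0,"dy":0,"dz":0,"grip":1}]' 40
python3 - <<'E'
from h import *
ci,im=snap('wrist','w10')
s=monitor.get_state();print(s['tool_rot'],s['moment'],s['joint_efforts'][5])
E
```

```text
time: 13.55
tcp_pos: [0.6106, 0.2038, 0.088]
tool_rot: [3.141, -0.001, 0.106]
ft_force: [-1.5, -4.9, 5.2]
opening: 0.0239
[ 3.14092248e+00 -5.92567111e-04  1.06064322e-01] [-1.00683675  0.16203307 -0.04032298] -0.04722570301964879
```

View pics/w10.png

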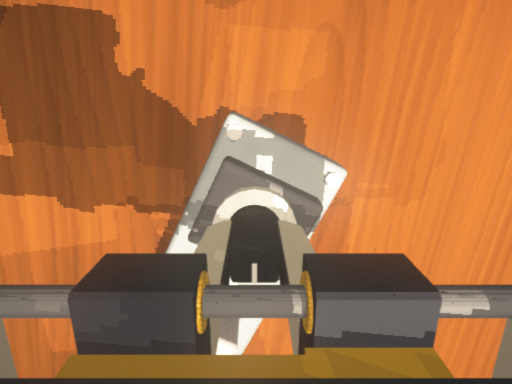

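```bash
python3 -m jog '[{"wx":0,"wy":0,"wz":-2,"dx":0,"dy":0,"dz":0,"grip":1},{"wx":0,"wy":0,"wz":-2,"dx":0,"dy":0,"dz":0,"grip":1},{"wx":0,"wy":0,"wz":-2,"dx":0,"dy":0,"dz":0,"grip":1},{"wx":0,"wy":0,"wz":-2,"dx":0,"dy":0,"dz":0,"grip":1},{"wx":0,"wy":0,"wz":-2,"dx":0,"dy":0,"dz":0,"grip":1},{"wx":0,"wy":0,"wz":-2,"dx":0,"dy":0,"dz":0,"grip":1},{"wx":0,"wy":0,"wz":-2,"dx":0,"dy":0,"dz":0,"grip":1},{"wx":0,"wy":0,"wz":-2,"dx":0,"dy":0,"dz":0,"grip":1}]' 40
python3 - <<'E'
from h import *
for i in range(3):
  s=monitor.get_state();print(s['tool_rot'][2],s['moment'],s['joint_efforts'][5],s['q'][5])
cs,s=snap('scene','s11')
s_=monitor.get_state();print(s_['tool_rot'][2],s_['moment'],s_['joint_efforts'][5])
u,v=map(int,proj(cs,[.58,.12,.07]));c=s[v-50:v+50,u-60:u+60]
cv2.imwrite('pics/s11b.png',cv2.resize(c[:,:,::-1],None,fx=5,fy=5,interpolation=cv2.INTER_CUBIC))
E
```

```text
time: 14.4
tcp_pos: [0.6107, 0.2038, 0.088]
tool_rot: [3.141, -0.001, -0.174]
ft_force: [-0.2, -5.3, 5.4]
opening: 0.0236
-0.1743753773653205 [-1.02381807  0.13641921  0.02420114] -0.4081677831709385 0.32433034018927015
-0.1743753773653205 [-1.02381807  0.13641921  0.02420114] -0.4081677831709385 0.32433034018927015
-0.1743753773653205 [-1.02381807  0.13641921  0.02420114] -0.4081677831709385 0.32433034018927015
-0.17632550700518412 [-1.0037041   0.12274097 -0.02189081] -0.07314793299883604
```

View pics/s11b.png

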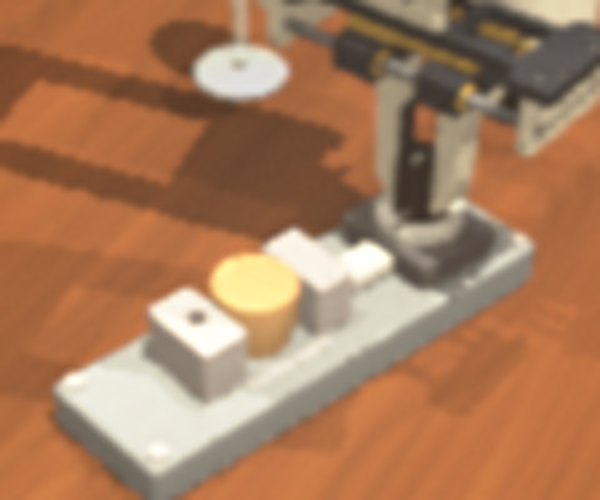

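The bung is still upright. The jaw has advanced and is close to it, and torque is at its free-running level. Continuing in small steps.

```bash
cat > st.py <<'E'
from h import *
s=monitor.get_state();print('moving',s['tool_rot'][2].round(4),s['moment'].round(3),s['joint_efforts'][5].round(3),s['ft_force'].round(1))
import sys
cs,im=snap('scene',sys.argv[1])
s=monitor.get_state();print('hold',s['tool_rot'][2].round(4),s['moment'].round(3),s['joint_efforts'][5].round(3))
E
python3 -m jog '[{"wx":0,"wy":0,"wz":-2,"dx":0,"dy":0,"dz":0,"grip":1},{"wx":0,"wy":0,"wz":-2,"dx":0,"dy":0,"dz":0,"grip":1},{"wx":0,"wy":0,"wz":-2,"dx":0,"dy":0,"dz":0,"grip":1},{"wx":0,"wy":0,"wz":-2,"dx":0,"dy":0,"dz":0,"grip":1},{"wx":0,"wy":0,"wz":-2,"dx":0,"dy":0,"dz":0,"grip":1},{"wx":0,"wy":0,"wz":-2,"dx":0,"dy":0,"dz":0,"grip":1},{"wx":0,"wy":0,"wz":-2,"dx":0,"dy":0,"dz":0,"grip":1},{"wx":0,"wy":0,"wz":-2,"dx":0,"dy":0,"dz":0,"grip":1}]' 40 >/dev/null; python3 st.py s12
```

```text
moving -0.4537 [-1.086  0.032  0.045] -0.407 [-0.9 -5.2  4.6]
hold -0.4556 [-1.005  0.078 -0.014] -0.072
```

```bash
python3 -m jog '[{"wx":0,"wy":0,"wz":-1.5,"dx":0,"dy":0,"dz":0,"grip":1},{"wx":0,"wy":0,"wz":-1.5,"dx":0,"dy":0,"dz":0,"grip":1},{"wx":0,"wy":0,"wz":-1.5,"dx":0,"dy":0,"dz":0,"grip":1},{"wx":0,"wy":0,"wz":-1.5,"dx":0,"dy":0,"dz":0,"grip":1},{"wx":0,"wy":0,"wz":-1.5,"dx":0,"dy":0,"dz":0,"grip":1},{"wx":0,"wy":0,"wz":-1.5,"dx":0,"dy":0,"dz":0,"grip":1},{"wx":0,"wy":0,"wz":-1.5,"dx":0,"dy":0,"dz":0,"grip":1},{"wx":0,"wy":0,"wz":-1.5,"dx":0,"dy":0,"dz":0,"grip":1}]' 40 >/dev/null; python3 st.py s13
python3 - <<'E'
from h import *
o=[]
for f in('s11','s12','s13'):
  cs,s=load(f);u,v=map(int,proj(cs,[.58,.12,.07]));o.append(cv2.resize(s[v-5:v+35,u-40:u+20],None,fx=4.3,fy=4.3,interpolation=cv2.INTER_CUBIC))
cv2.imwrite('pics/s13c.png',np.hstack(o)[:,:,::-1])
E
```

```text
moving -0.6628 [-1.121 -0.023  0.044] -0.291 [-0.5 -5.1  4.3]
hold -0.6642 [-1.14   0.032 -0.073] -0.04
```

View pics/s13c.png

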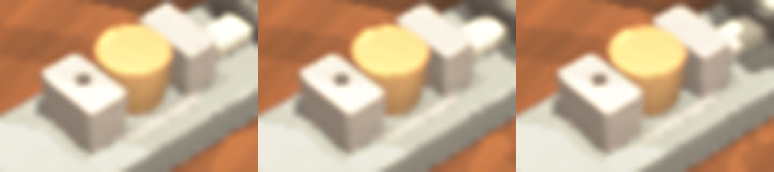

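Jaw now at the bung; a narrow gap to the anvil seems left. Torque is still low.

```bash
python3 -m jog '[{"wx":0,"wy":0,"wz":-1.5,"dx":0,"dy":0,"dz":0,"grip":1},{"wx":0,"wy":0,"wz":-1.5,"dx":0,"dy":0,"dz":0,"grip":1},{"wx":0,"wy":0,"wz":-1.5,"dx":0,"dy":0,"dz":0,"grip":1},{"wx":0,"wy":0,"wz":-1.5,"dx":0,"dy":0,"dz":0,"grip":1},{"wx":0,"wy":0,"wz":-1.5,"dx":0,"dy":0,"dz":0,"grip":1},{"wx":0,"wy":0,"wz":-1.5,"dx":0,"dy":0,"dz":0,"grip":1},{"wx":0,"wy":0,"wz":-1.5,"dx":0,"dy":0,"dz":0,"grip":1},{"wx":0,"wy":0,"wz":-1.5,"dx":0,"dy":0,"dz":0,"grip":1}]' 40 >/dev/null; python3 st.py s14
```

```text
moving -0.8722 [-1.148 -0.007  0.071] -0.291 [-0.4 -6.3  4.6]
hold -0.8737 [-1.173  0.063  0.05 ] -0.039
```

```bash
python3 -m jog '[{"wx":0,"wy":0,"wz":-1.5,"dx":0,"dy":0,"dz":0,"grip":1},{"wx":0,"wy":0,"wz":-1.5,"dx":0,"dy":0,"dz":0,"grip":1},{"wx":0,"wy":0,"wz":-1.5,"dx":0,"dy":0,"dz":0,"grip":1},{"wx":0,"wy":0,"wz":-1.5,"dx":0,"dy":0,"dz":0,"grip":1},{"wx":0,"wy":0,"wz":-1.5,"dx":0,"dy":0,"dz":0,"grip":1},{"wx":0,"wy":0,"wz":-1.5,"dx":0,"dy":0,"dz":0,"grip":1},{"wx":0,"wy":0,"wz":-1.5,"dx":0,"dy":0,"dz":0,"grip":1},{"wx":0,"wy":0,"wz":-1.5,"dx":0,"dy":0,"dz":0,"grip":1}]' 40 >/dev/null; python3 st.py s15
python3 - <<'E'
from h import *
o=[]
for f in('s13','s14','s15'):
  cs,s=load(f);u,v=map(int,proj(cs,[.58,.12,.07]));o.append(cv2.resize(s[v-5:v+35,u-40:u+20],None,fx=4.3,fy=4.3,interpolation=cv2.INTER_CUBIC))
cv2.imwrite('pics/s15c.png',np.hstack(o)[:,:,::-1])
E
```

```text
moving -1.0815 [-1.19   0.079  0.198] -0.18 [-0.3 -5.4  4.7]
hold -1.0829 [-1.201  0.059  0.106] 0.072
```

View pics/s15c.png

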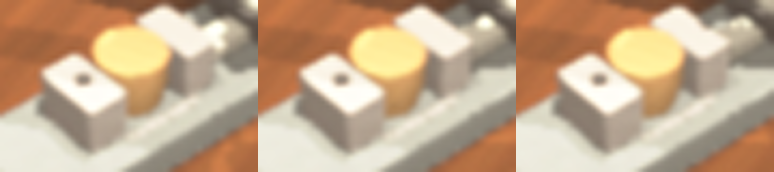

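The moving torque rose (mz 0.05→0.20, joint 6 effort shifted by +0.11), so the nip has begun. Smaller steps now.

```bash
python3 -m jog '[{"wx":0,"wy":0,"wz":-0.75,"dx":0,"dy":0,"dz":0,"grip":1},{"wx":0,"wy":0,"wz":-0.75,"dx":0,"dy":0,"dz":0,"grip":1},{"wx":0,"wy":0,"wz":-0.75,"dx":0,"dy":0,"dz":0,"grip":1},{"wx":0,"wy":0,"wz":-0.75,"dx":0,"dy":0,"dz":0,"grip":1},{"wx":0,"wy":0,"wz":-0.75,"dx":0,"dy":0,"dz":0,"grip":1},{"wx":0,"wy":0,"wz":-0.75,"dx":0,"dy":0,"dz":0,"grip":1},{"wx":0,"wy":0,"wz":-0.75,"dx":0,"dy":0,"dz":0,"grip":1},{"wx":0,"wy":0,"wz":-0.75,"dx":0,"dy":0,"dz":0,"grip":1}]' 40 >/dev/null; python3 st.py s16
```

```text
moving -1.1854 [-1.21  -0.033  0.198] 0.051 [ 0.1 -6.3  4.1]
hold -1.1862 [-1.174  0.006  0.233] 0.178
```

```bash
python3 -m jog '[{"wx":0,"wy":0,"wz":-0.75,"dx":0,"dy":0,"dz":0,"grip":1},{"wx":0,"wy":0,"wz":-0.75,"dx":0,"dy":0,"dz":0,"grip":1},{"wx":0,"wy":0,"wz":-0.75,"dx":0,"dy":0,"dz":0,"grip":1},{"wx":0,"wy":0,"wz":-0.75,"dx":0,"dy":0,"dz":0,"grip":1},{"wx":0,"wy":0,"wz":-0.75,"dx":0,"dy":0,"dz":0,"grip":1},{"wx":0,"wy":0,"wz":-0.75,"dx":0,"dy":0,"dz":0,"grip":1},{"wx":0,"wy":0,"wz":-0.75,"dx":0,"dy":0,"dz":0,"grip":1},{"wx":0,"wy":0,"wz":-0.75,"dx":0,"dy":0,"dz":0,"grip":1}]' 40 >/dev/null; python3 st.py s17
```

```text
moving -1.2902 [-1.224  0.04   0.257] 0.051 [-0.5 -6.   5. ]
hold -1.2909 [-1.242 -0.028  0.21 ] 0.179
```

Effort has levelled off (0.051 moving, 0.178 holding, twice), so the clutch slipped about 0.1 rad in that last step. I'll add 3° for margin and then release.

```bash
python3 -m jog '[{"wx":0,"wy":0,"wz":-0.75,"dx":0,"dy":0,"dz":0,"grip":1},{"wx":0,"wy":0,"wz":-0.75,"dx":0,"dy":0,"dz":0,"grip":1},{"wx":0,"wy":0,"wz":-0.75,"dx":0,"dy":0,"dz":0,"grip":1},{"wx":0,"wy":0,"wz":-0.75,"dx":0,"dy":0,"dz":0,"grip":1},{"wx":0,"wy":0,"wz":0,"dx":0,"dy":0,"dz":0,"grip":0.3},{"wx":0,"wy":0,"wz":0,"dx":0,"dy":0,"dz":0,"grip":-0.2},{"wx":0,"wy":0,"wz":0,"dx":0,"dy":0,"dz":0,"grip":-0.5},{"wx":0,"wy":0,"wz":0,"dx":0,"dy":0,"dz":0,"grip":-0.5}]' 40
python3 -m jog '[{"wx":0,"wy":0,"wz":0,"dx":0,"dy":0,"dz":0.01,"grip":-0.5},{"wx":0,"wy":0,"wz":0,"dx":0,"dy":0,"dz":0.03,"grip":-0.5},{"wx":0,"wy":0,"wz":0,"dx":0,"dy":0,"dz":0.03,"grip":-0.5},{"wx":0,"wy":0,"wz":0,"dx":0,"dy":0,"dz":0.03,"grip":-0.5},{"wx":0,"wy":0,"wz":0,"dx":0,"dy":0,"dz":0.02,"grip":-0.5},{"wx":0,"wy":0,"wz":0,"dx":0,"dy":0,"dz":0,"grip":-0.5},{"wx":0,"wy":0,"wz":0,"dx":0,"dy":0,"dz":0,"grip":-0.5},{"wx":0,"wy":0,"wz":0,"dx":0,"dy":0,"dz":0,"grip":-0.5}]' 40
python3 - <<'E'
from h import *
ci,im=snap('wrist','w18');s=monitor.get_state();print(s['tcp_pos'],s['tool_rot'])
E
```

```text
time: 20.35
tcp_pos: [0.6099, 0.2048, 0.0872]
tool_rot: [3.141, 0.001, -1.344]
ft_force: [-0.1, -0.3, 0.0]
opening: 0.0513
time: 21.15
tcp_pos: [0.6094, 0.2042, 0.206]
tool_rot: [3.139, 0.0, -1.344]
ft_force: [-0.5, -0.1, 0.2]
opening: 0.0702
[0.60935389 0.20414875 0.20585092] [ 3.13847600e+00  2.80578964e-04 -1.34436856e+00]
```

View pics/w18.png

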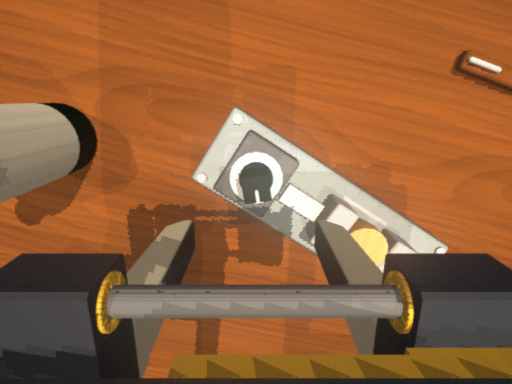

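Run:
```python
from h import *
ci,im=load('w18')
cv2.imwrite('pics/z18.png',cv2.resize(im[145:215,220:295,::-1],None,fx=8,fy=8,interpolation=cv2.INTER_CUBIC))
```

```text
(no output)
```

View pics/z18.png

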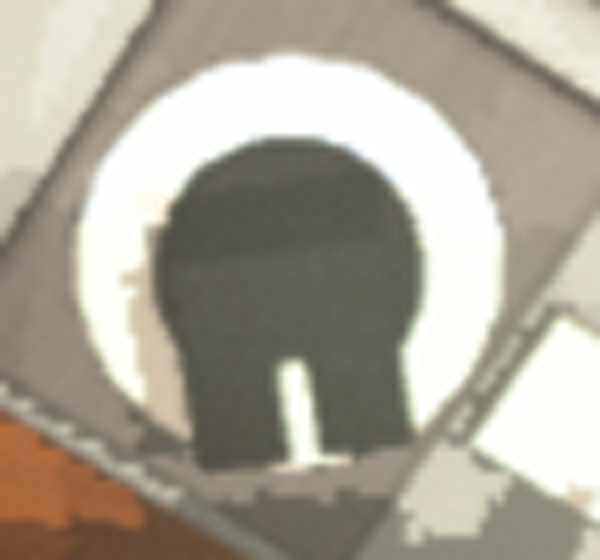

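The head hides the collar's index from this side, so I'm swinging the camera round.

```bash
python3 -m jog '[{"wx":0,"wy":0,"wz":8,"dx":0,"dy":0,"dz":0,"grip":-0.5},{"wx":0,"wy":0,"wz":8,"dx":0,"dy":0,"dz":0,"grip":-0.5},{"wx":0,"wy":0,"wz":8,"dx":0,"dy":0,"dz":0,"grip":-0.5},{"wx":0,"wy":0,"wz":8,"dx":0,"dy":0,"dz":0,"grip":-0.5},{"wx":0,"wy":0,"wz":8,"dx":0,"dy":0,"dz":0,"grip":-0.5},{"wx":0,"wy":0,"wz":8,"dx":0,"dy":0,"dz":0,"grip":-0.5},{"wx":0,"wy":0,"wz":8,"dx":0,"dy":0,"dz":0,"grip":-0.5},{"wx":0,"wy":0,"wz":8,"dx":0,"dy":0,"dz":0,"grip":-0.5}]' 40
python3 -m jog '[{"wx":0,"wy":0,"wz":8,"dx":0,"dy":0,"dz":0,"grip":-0.5},{"wx":0,"wy":0,"wz":8,"dx":0,"dy":0,"dz":0,"grip":-0.5},{"wx":0,"wy":0,"wz":8,"dx":0,"dy":0,"dz":0,"grip":-0.5},{"wx":0,"wy":0,"wz":8,"dx":0,"dy":0,"dz":0,"grip":-0.5},{"wx":0,"wy":0,"wz":8,"dx":0,"dy":0,"dz":0,"grip":-0.5},{"wx":0,"wy":0,"wz":8,"dx":0,"dy":0,"dz":0,"grip":-0.5},{"wx":0,"wy":0,"wz":0,"dx":0,"dy":0,"dz":0,"grip":-0.5},{"wx":0,"wy":0,"wz":0,"dx":0,"dy":0,"dz":0,"grip":-0.5}]' 40
python3 - <<'E'
from h import *
ci,im=snap('wrist','w19');s=monitor.get_state();print(s['tcp_pos'],s['tool_rot'])
u,v=map(int,proj(ci,[.6104,.2044,.07]));print(u,v);u0,v0=u-37,max(v-37,0)
cv2.imwrite('pics/z19.png',cv2.resize(im[v0:v0+75,u0:u0+75,::-1],None,fx=8,fy=8,interpolation=cv2.INTER_CUBIC));print(u0,v0)
E
```

```text
time: 22.0
tcp_pos: [0.6096, 0.2041, 0.2059]
tool_rot: [3.141, 0.003, -0.222]
ft_force: [-0.5, -0.5, 0.0]
opening: 0.0699
time: 22.8
tcp_pos: [0.6099, 0.2042, 0.2065]
tool_rot: [-3.141, 0.002, 0.607]
ft_force: [0.5, 0.9, 0.9]
opening: 0.0699
[0.60997426 0.20421411 0.20681046] [-3.14095083e+00  1.29535372e-03  6.07003956e-01]
254 184
217 147
```

View pics/z19.png

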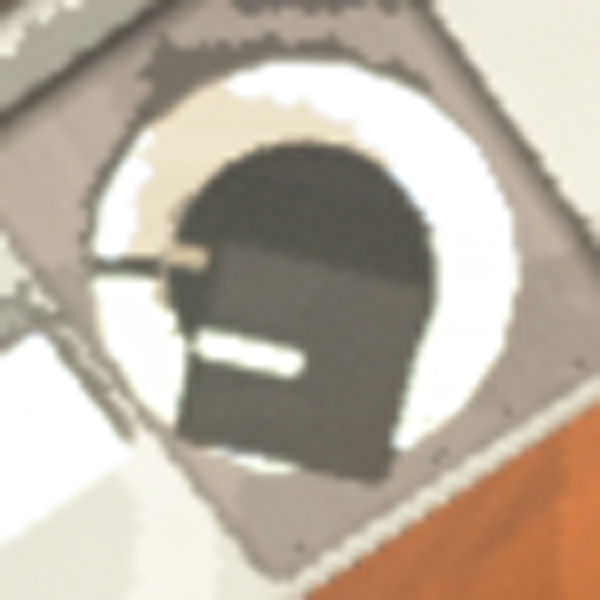

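View pics/w19.png

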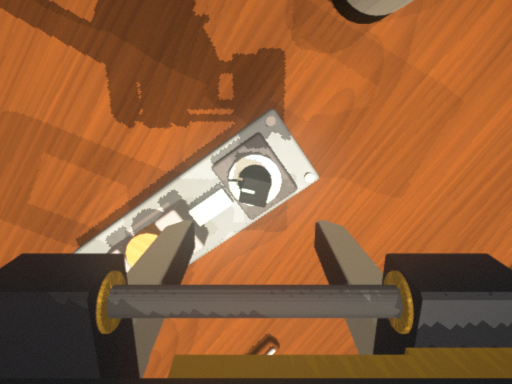

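Run:
```python
from h import *
ci,im=load('w19')
A=lambda x,y:(217+(x+.5)/8-.5,147+(y+.5)/8-.5)
P=lambda p,z:ray(ci,*A(*p),z)[:2]
ang=lambda a,b:np.degrees(np.arctan2(*(b-a)[::-1]))
print('head idx',ang(P((303,363),.096),P((197,343),.096)))
print('head edge front',ang(P((388,480),.096),P((182,437),.096)))
print('foot idx',ang(P((207,260),.062),P((165,253),.062)))
C=[P(p,.058) for p in [(308,58),(308,468),(93,262),(518,262)]];c=(C[0]+C[1])/2*[0,0]
cx=P(((93+518)/2,265),.058);print('centre',cx)
axis=np.array([.6105,.2045])
print('collar idx line',ang(P((165,264),.058),P((95,267),.058)),'from axis',ang(axis,P((95,267),.058)),ang(axis,P((130,265),.058)),ang(cx,P((95,267),.058)))
print('foot from axis',ang(axis,P((165,253),.062)), ang(axis,P((185,257),.062)),'head tip from axis',ang(axis,P((197,343),.096)))
```

```text
head idx -156.34738587950832
head edge front -157.63171777877452
foot idx -154.98146245578684
centre [0.60994306 0.20542352]
collar idx line -142.66250976142553 from axis -147.04922660883562 -148.09607495221047 -144.63359079391032
foot from axis -157.36131692411936 -157.43871521518628 head tip from axis -157.17930016647938
```

Head index at about -157° and collar index at about -147.5°, so the slip is about 10° (0.17 rad), in line with the torque reading. Last check is on the bung and bystanders.

```bash
python3 -m jog '[{"wx":0,"wy":0,"wz":0,"dx":-0.01,"dy":-0.03,"dz":0.02,"grip":-0.5},{"wx":0,"wy":0,"wz":0,"dx":-0.01,"dy":-0.03,"dz":0.02,"grip":-0.5},{"wx":0,"wy":0,"wz":0,"dx":-0.02,"dy":-0.03,"dz":0.02,"grip":-0.5},{"wx":0,"wy":0,"wz":0,"dx":-0.02,"dy":-0.03,"dz":0.02,"grip":-0.5},{"wx":0,"wy":0,"wz":0,"dx":-0.02,"dy":-0.03,"dz":0.02,"grip":-0.5},{"wx":0,"wy":0,"wz":0,"dx":-0.02,"dy":-0.03,"dz":0,"grip":-0.5},{"wx":0,"wy":0,"wz":0,"dx":0,"dy":0,"dz":0,"grip":-0.5},{"wx":0,"wy":0,"wz":0,"dx":0,"dy":0,"dz":0,"grip":-0.5}]' 40
python3 - <<'E'
from h import *
ci,im=snap('wrist','w20');cs,s=snap('scene','s20');ct,t=snap('top','t20')
u,v=map(int,proj(cs,[.58,.12,.07]));c=s[v-50:v+50,u-60:u+60]
a=cv2.resize(c,None,fx=3.5,fy=3.5,interpolation=cv2.INTER_CUBIC)
b=cv2.resize(t,(373,280))
a=cv2.resize(a,(420,350));b=np.vstack([b,np.zeros((70,373,3),np.uint8)])
cv2.imwrite('pics/f.png',np.hstack([a,b])[:,:,::-1])
t0=load('top0')[1]
d=cv2.absdiff(t,t0).max(2);n,l,st,cc=cv2.connectedComponentsWithStats((d>60).astype(np.uint8));print([(x.tolist()) for x in st[1:] if x[4]>25])
E
```

```text
time: 23.65
tcp_pos: [0.5102, 0.024, 0.3078]
tool_rot: [3.142, -0.001, 0.607]
ft_force: [0.1, 0.2, -0.3]
opening: 0.0697
[[168, 164, 295, 220, 16237], [222, 190, 5, 10, 29], [350, 207, 21, 17, 230], [500, 361, 12, 12, 76], [469, 370, 43, 14, 299], [449, 375, 20, 9, 111]]
```

View pics/f.png

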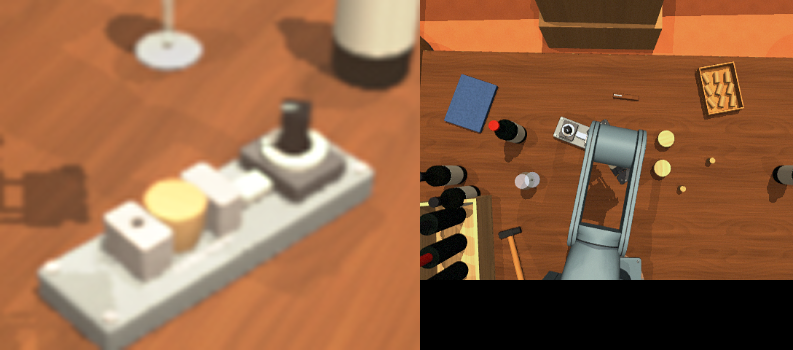

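View pics/w20.png

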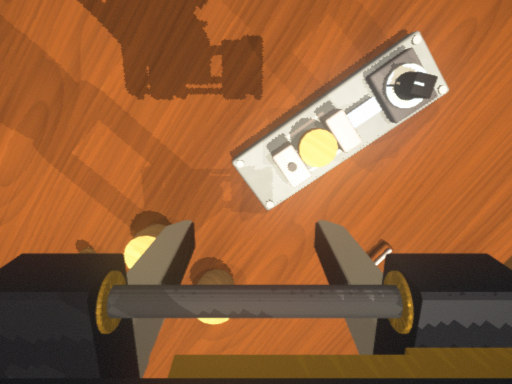

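The bung (319,148) stands upright, nipped between anvil and jaw. The bystanders haven't moved, and the robot is clear of everything. Handing in.

```bash
python3 -c "
from rig import bot; print(bot.hand_in())"
```

```text
the job is handed in; nothing more can be done
None
```

The job is handed in after about 24 s of the 64 s allowed; no verdict was reported. I stood the smallest bung (about 47.5 mm across) between the jaws and let go. I then turned the thumbscrew about 2.6 rad clockwise in shrinking steps until the torque levelled off, added 3° for margin, released it and backed away.

- **Slip:** the index lines in the wrist picture show about 0.17 rad. Depending on which points on the lines I use, it is 0.15 to 0.24 rad. The torque plateau, which gave at least 0.16 rad, agrees.
- **Bung:** it stands upright in the pictures, touching both jaws. I did not measure the nip force directly. I judged it only from the torque levelling off near the clutch's 0.22 N m. The bung's final position was not measured either: I last measured it before the jaw closed, about 4 mm from the middle along y.
- **Spring-back:** on release the head sprang back about 10° (0.17 rad); its index line still shows the slip given above.
- **Surroundings:** the bottle, glass, corkscrew and corks look unmoved in the top view, and the robot was touching nothing at the end.
- **Disagreement:** the top and wrist cameras differed by 2 to 5 mm on the gauge's features. I used the wrist camera for the thumbscrew, and roughly the average of the two for placing the bung.

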